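Set a loose bar collar on its flat and tighten the thumb screw

ROBOT

A 6-joint arm with a two-finger parallel gripper is mounted at the origin on the work surface. World frame = base frame: x ahead of the robot, y to its left, z up, the work surface at z = 0. Lengths are in m, angles in degrees, forces in N, time in s.
With the tool pointing down it reaches from about 0.375 to 0.9 m from the base axis. Payload 3.1 kg.
Tool frame: the origin (TCP) lies between the finger pads; the fingertips stand 22 mm ahead of it and the grasp point (between the pads) lies 3 mm ahead of it; z points along the fingers, y is the line along which they close (so a half turn about z gives the same grasp; the last joint's range is limited). The gripper opens to 87 mm and grips with 3 to 60 N. Pads are 19 mm wide; open, the fingers measure 117 mm over their backs; the gripper's body (75 mm by 190 mm) begins 51 mm behind the grasp point.
Start: joints at [-74.857, 30.224, 82.088, -0, 67.689, -10.227], TCP at [0.268, -0.565, 0.245] pointing down, gripper open.
Joint ranges: [-176.69, 176.69], [-43.24, 126.21], [12.49, 139.97], [-82, 262], [0, 151.66], [-163.58, 163.58]. Speed limits (degrees/s): [159.86, 159.86, 180, 180, 180, 180].

INTERFACE

Orientations are given as a 3x3 rotation matrix whose columns are the frame's x, y, z axes.
In Python, from rig import bot, capture, search_frame, outline_of, spot_point gives the robot as it stands.
- The arm moves only by the tool jog_arm, never from a script. Its argument "rows" is text: rows parted by semicolons, each of 7 numbers parted by spaces: the opening, from 0 (shut) to 1 (fully open), then the shift along the tool's x, y, z as a fraction of full scale, then the turn, a rotation vector about the tool's x, y, z as a fraction of full scale. A call has 1 to 20 rows; each row is the pose to reach, as a shift and turn from the pose commanded when the call began, along the tool's axes at that moment; what a row does not reach only later rows make up. Full scale, the value 1, is 0.5 m for a shift and pi/4 rad for a turn. A row lasts 1/12 s, in which the tool goes at most 41.7 mm and 7.16 degrees, less where a joint would pass 70% of its speed; a pose out of reach is approached as far as the arm can. A call with a number of a shift or a turn outside -1 to 1 is refused whole. A call with a gripper value outside its range is refused whole. The fingers move at their own pace and stop on an object; the grip force is fixed at half the most. Time passes only in rows, so rows that repeat a pose let the fingers close. It gives the time, the measured TCP pose, the force, the opening and the grip force at its end, in the units of the state.
- bot.read_state(): the state, without advancing time (a new reading comes with each control period).
- capture(name): name is "scene" or "top"; returns a dict with "pixels" (384x512x3 uint8, red, green, blue), "fx", "fy", "cx", "cy" (pixels), "R" (3x3) and "t" (3): a world point X has camera coordinates R X + t. Camera axes: x right, y down, z forward; pixel columns grow to the right and rows downward; lengths in m; the calibration is good to about 2 mm. A picture is of the moment at which its call begins. There is no depth.
- bot.hand_in(): hands the job in; it is judged then, once.
Trained networks look in a picture, given as the dict that the camera call returned (one of the last four; its "shot" number tells which), for a name from the list of things; names that differ only in an ending like _2 or _b are one class to them, and where a whole thing is asked for, a point or a joint stands for the part that bears it (a point fixed in the world has none). Each returns a list of dicts, best first, with "conf" (0 to 1); they miss things now and then, are a little off and sometimes report something else, mostly with a low value. They report only what shows in the picture. A call takes as long as a camera call.
- search_frame(label, picture): "point" ([x, y, z] in m, in world coordinates, good to about 4 mm: the middle of the surface that is visible of it).
- outline_of(label, picture): "region" (384x512 bool, what is visible of it).
- spot_point(label, picture): "point" ([x, y, z] in m, in world coordinates, good to about 4 mm: a listed point, or the origin of a listed thing).
The state is a dict: "time_s": time; "joint_positions": joint angles; "qvel": joint speeds; "tau": joint torques, N m; "position": TCP position; "tcp_rot": TCP orientation; "force": force on the tool from outside, world axes, zero at the start; "moment": the same for the moment, N m; "opening": opening from 0.0 (shut) to 1.0 (fully open); "grasp_force": force on a finger pad.
Only numpy, scipy, OpenCV 4.12 (cv2) and the standard library are available. Lean on these libraries where they do the work, as an engineer would, in place of code of your own. Each camera call takes 0.05 s, during which the arm holds its last target. There are 200 camera calls.

TASK

The collar that keeps the console-grip clip from sliding on the aluminium bar is loose and has swung over. Turn the collar around the bar until its thumb screw squarely faces the flat of the bar, and only then tighten the thumb screw clockwise until it stops (a little under a quarter turn), leaving the screw facing the flat. Leave the other things on the desk where they are, and let go at the end.

Things in the scene. Friction and masses are not known exactly. Their poses are not given: they have to be found in the camera images.
- stand: Fixed pine stand: base board 150 x 400 x 20 mm, a 20 mm thick upright 165 mm either side of the middle, 190 mm high, a 30 mm lip along its far edge. Origin: centre of the underside; y along the bar, -x its robot side. It carries a level bar; a steel clip with a black console grip hangs on the bar 105 mm to +y of the middle, reaching at most 19 mm above the bar's axis.
- flat (a point): Point on the bar's axis amid the collar, 160 mm above the table. Aluminium bar 28 mm across, 420 mm long, D-shaped: one flat, 23 mm wide, 8 mm off the axis, along its whole length, seen on both sides of the collar. y axis: along the bar (as the stand's y); z axis: square out of the flat: upwards, leaning up to 0.35 rad to the robot side or 0.2 rad away.
- bar (a joint): Angle (rad) of the bar's flat about the bar: 0 = the flat faces straight up, positive = it leans to the stand's robot side. The bar sits tight in the stand: it stays as it is and is not to be turned.
- collar (a joint): Angle (rad) of the dark steel collar (44 mm across, 28 mm wide) about the bar, zero and sense as bar: 0 = its screw points straight up. The screw faces the flat when collar equals bar. Starts at 0.6 to 0.9; range -0.6 to 1.25. Friction 0.12 N m (2 to 3 N at the wing); stays where it is left; cannot slide along the bar.
- wing (a point): Centre of the thumb screw's steel wing: a blade 32 mm wide, 10 mm thick, 26 mm high, centred 51 mm out from the bar's axis (38 to 64 mm out); under it an 8 mm shank and, up to 28 mm out, an 18 mm wide boss of the collar. z axis: along the screw, outward from the bar; y: along the blade's width; x: across its thickness. Loose, the blade lies along the bar.
- screw (a joint): Turn (rad) of the thumb screw about its own axis relative to the collar: 0 = loose, blade along the bar; grows clockwise as seen from outside looking at the bar; stops at 1.4 = tight. Starts at 0 to 0.15. Friction about 0.05 N m; stays where it is left.
- mug: Bystander: red ceramic mug turned over, 82 mm across, 94 mm high, handle on its side (origin: centre of underside).
- tray: Bystander: grey plastic tray 120 x 160 x 35 mm with five game cartridges standing in it, 51 mm high overall (origin: centre of underside).
- figurine: Bystander: white acrylic figurine on a 55 mm square base, 84 mm high (origin: centre of underside).
- handheld: Bystander: black handheld console lying flat, 85 x 170 x 18 mm (origin: centre of underside).
- cases: Bystander: stack of three game cases, 105 x 165 x 42 mm (origin: centre of underside).
- stylus: Bystander: small aluminium screwdriver-shaped stylus, 125 mm long, 12 mm thick, lying on the stand's base board below the bar (origin: on its underside).

How it is judged:
By the outcome, as a careful person would: the job done as asked, in the order asked, and still so for the second after the job is handed in, with the robot touching nothing.
It also fails if it takes over 35 s, if anything falls off the work surface, if the arm or the gripper's body presses on something with over 40 N, if the wrist force passes 120 N, or if a joint passes its speed limit or range.

## Working session

There is one attempt and no reset: what is moved stays moved. The work goes in short steps, Python scripts to look and compute and a tool call to move; the robot and the scene stay as the last step left them, time stands still between calls to the robot, and variables do not carry over. Pictures are saved under pics/ and viewed, at most 10 in all, crops included, and the job is handed in when it is done.

Besides the shell and the picture viewer there is one more tool, called after "Request:" as name(argument=value, ...) on one line, values as JSON. jog_arm: Moves the arm, as the interface text tells. Its arguments: {"type":"object","properties":{"rows":{"type":"string"}},"required":["rows"]}

```bash
mkdir -p pics
cat > h.py <<'E'
import numpy as np, cv2
from rig import bot, capture, search_frame, outline_of, spot_point
def save(p,name,crop=None,s=1):
    im=p["pixels"][:,:,::-1]
    if crop: a,b,c,d=crop; im=im[b:d,a:c]
    cv2.imwrite("pics/"+name+".png",cv2.resize(im,None,fx=s,fy=s,interpolation=cv2.INTER_CUBIC))
def proj(p,X):
    c=np.array(p["R"])@np.asarray(X,float)+np.array(p["t"]); return np.array([p["fx"]*c[0]/c[2]+p["cx"],p["fy"]*c[1]/c[2]+p["cy"]])
E
python3 - <<'E'
from h import *
np.set_printoptions(precision=4,suppress=True)
im=[]
for n in ("scene","top"):
    p=capture(n); save(p,n+"0")
    print(n,"cam at",-np.array(p["R"]).T@p["t"],p["fx"])
    for l in ("flat","wing","stand","mug","tray","figurine","handheld","cases","stylus"):
        r=spot_point(l,p)
        print(l,[(np.round(q["point"],3).tolist(),round(q["conf"],2)) for q in r[:2]])
        if r: print("   px",proj(p,r[0]["point"]))
    im.append(cv2.imread("pics/"+n+"0.png"))
E
```

```text
scene cam at [ 1.2534 -0.4677  1.1286] 484.9986866631871
flat [([0.519, -0.088, 0.16], 0.82)]
   px [187.0426 199.9776]
wing [([0.489, -0.092, 0.198], 0.52), ([0.665, 0.083, -0.002], 0.42)]
   px [177.748  184.1303]
stand [([0.51, -0.057, 0.003], 0.77)]
   px [199.5398 227.8849]
mug [([0.661, 0.082, -0.003], 0.71)]
   px [270.5665 237.4328]
tray [([0.71, -0.071, 0.002], 0.81)]
   px [238.7661 277.7112]
figurine [([0.561, -0.308, 0.001], 0.98)]
   px [131.5395 289.5305]
handheld [([0.372, -0.061, -0.001], 0.79), ([0.518, -0.087, 0.161], 0.73)]
   px [172.3759 200.7856]
cases [([0.569, 0.495, -0.0], 0.81)]
   px [347.4521 154.9112]
stylus [([0.532, -0.098, 0.021], 0.52)]
   px [191.3848 236.4242]
top cam at [0.4061 0.0927 1.6582] 447.8984501333677
flat [([0.524, -0.083, 0.158], 0.59)]
   px [318.4539 200.5518]
wing [([0.488, -0.094, 0.197], 0.48)]
   px [323.5874 210.5901]
stand [([0.509, -0.056, -0.003], 0.95)]
   px [306.1576 208.142 ]
mug [([0.661, 0.086, 0.002], 0.86)]
   px [267.3937 168.1442]
tray [([0.716, -0.073, 0.0], 0.55)]
   px [309.6127 152.9255]
figurine [([0.565, -0.302, -0.0], 0.72)]
   px [372.1356 191.979 ]
handheld [([0.374, -0.066, 0.002], 0.87)]
   px [309.9385 244.8698]
cases [([0.572, 0.496, 0.0], 0.87)]
   px [157.5659 193.6505]
stylus []
```

View pics/scene0.png

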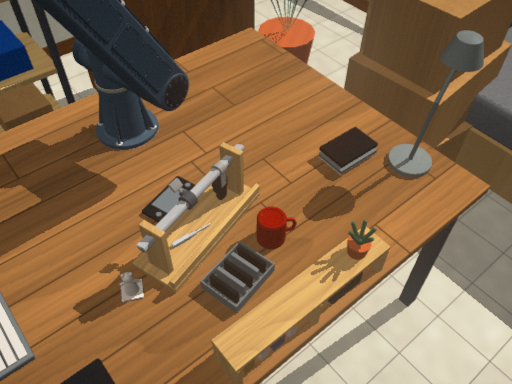

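View pics/top0.png

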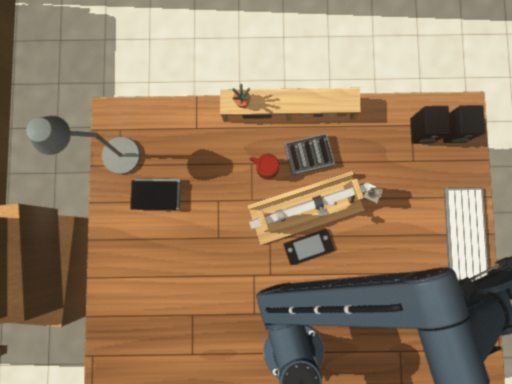

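The views show the stand mid-table, with the bar at about (190,200) in scene and (310,207) in top, yawed about 16°. The collar is at (190,197) in scene and (320,203) in top. Next I'll zoom in.

Run:
```python
from h import *
a=capture("scene"); b=capture("top")
i1=cv2.resize(a["pixels"][140:265,130:255,::-1],(600,600),interpolation=cv2.INTER_CUBIC)
cv2.imwrite("pics/s1.png",i1)
i2=cv2.resize(b["pixels"][165:250,240:390,::-1],(800,453),interpolation=cv2.INTER_CUBIC)
cv2.imwrite("pics/t1.png",i2)
```

```text
(no output)
```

View pics/s1.png

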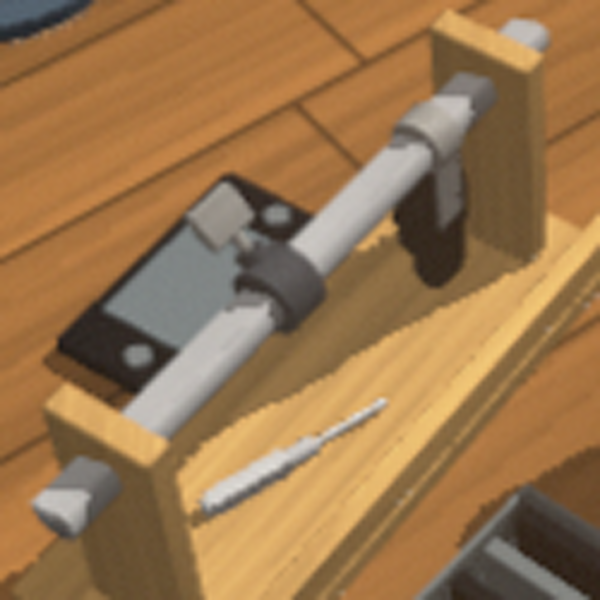

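View pics/t1.png

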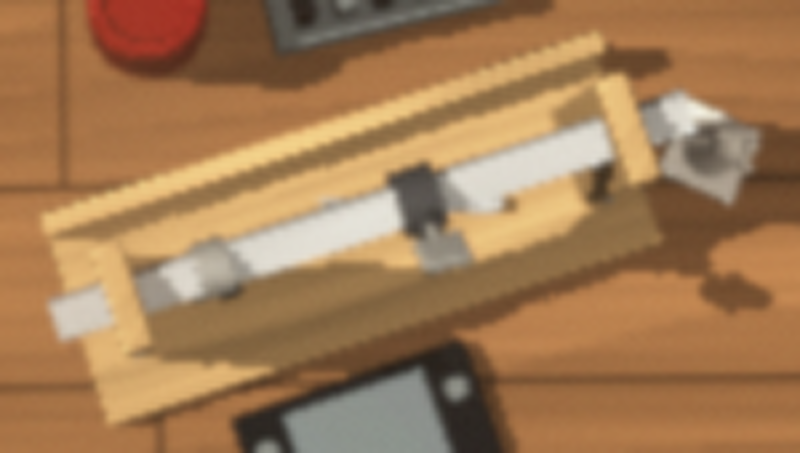

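Seen so far: collar at crop (280,285) in scene, blade at (220,215) leaning to the robot side. In top the collar is at (415,200) and the blade at (443,248). The bar is clear on both sides of the collar. Next I'll measure the bar axis and flat edges from averaged profiles.

```bash
cat > m.py <<'E'
from h import *
from scipy.optimize import least_squares
np.set_printoptions(precision=4,suppress=True,linewidth=160)
P=[capture("scene"),capture("top")]
# axis from outline: PCA-free fit; use bar outline centroid lines
def prof(p,c,yaw,s0,s1,n=80):
    d=np.array([-np.sin(yaw),np.cos(yaw),0]); us=np.arange(-10,10.01,0.25); out=[]
    g=cv2.cvtColor(p["pixels"],cv2.COLOR_RGB2GRAY).astype(np.float32)
    for s in np.linspace(s0,s1,n):
        q=proj(p,c+s*d); e=proj(p,c+(s+.01)*d)-q; e/=np.linalg.norm(e); m=np.array([-e[1],e[0]])
        pts=q+us[:,None]*m
        out.append(cv2.remap(g,pts[:,0].astype(np.float32)[None],pts[:,1].astype(np.float32)[None],cv2.INTER_LINEAR)[0])
    return us,np.array(out)
if __name__=="__main__":
    for p in P:
        for l in ("stand","bar","wing","collar"):
            r=outline_of(l,p)
            if r:
                ys,xs=np.nonzero(r[0]["region"]); mu=np.array([xs.mean(),ys.mean()])
                v=np.linalg.svd(np.c_[xs,ys]-mu,full_matrices=False)[2][0]
                print(l,round(r[0]["conf"],2),len(xs),mu,"dir",v,xs.min(),xs.max(),ys.min(),ys.max())
    c=np.array([0.5215,-0.0855,0.16])
    for p in P:
        for yaw in (np.radians(15),np.radians(16.5)):
          for s0,s1 in ((-.11,-.03),(.025,.11)):
            us,o=prof(p,c,yaw,s0,s1); print(round(np.degrees(yaw),1),s0); print(np.median(o,0)[::2].astype(int))
E
python3 m.py
```

```text
stand 0.76 8404 [196.4244 220.268 ] dir [-0.6347  0.7727] 133 259 143 291
bar 0.97 1016 [186.3238 201.3927] dir [-0.6974  0.7167] 138 244 144 251
collar 0.87 316 [184.1108 193.1424] dir [0.6996 0.7145] 170 197 178 208
stand 0.65 4625 [306.5505 207.0019] dir [-0.9493  0.3144] 248 369 172 243
bar 0.82 863 [312.1703 203.9676] dir [-0.9493  0.3143] 250 369 182 227
wing 0.63 47 [322.5532 211.3617] dir [0.9941 0.1086] 319 327 208 214
collar 0.68 184 [319.6087 205.4076] dir [0.4189 0.908 ] 313 327 196 215
15.0 -0.11
[130 126 114  98  84  74  73  76  81 105 139 170 185 189 190 190 190 190 190 191 191 191 189 187 184 176 167 159 149 138 124 110 104 105 106 107 107 105 105
 104 103]
15.0 0.025
[117 117 117 118 120 128 144 166 183 190 192 193 194 193 192 192 190 189 187 183 178 170 161 152 141 130 125 117 106 103 106 107 105 103 102 102 101 100  98
 100 103]
16.5 -0.11
[122 105  90  80  75  76  81  94 118 152 180 187 189 190 190 190 190 190 190 191 190 188 187 182 174 165 156 146 135 121 109 104 105 106 107 106 105 104 103
 102 103]
16.5 0.025
[117 117 117 117 117 118 125 140 162 179 190 193 193 194 193 193 192 190 189 188 185 178 171 163 154 143 132 124 112 104 104 107 106 104 103 102 102 101 100
  98 100]
15.0 -0.11
[200 199 196 194 192 189 187 186 186 186 186 189 194 202 210 214 216 217 218 218 218 218 218 218 218 215 208 196 185 179 182 188 192 194 193 190 188 186 186
 188 189]
15.0 0.025
[116 114 114 119 127 143 161 177 186 196 209 216 220 222 222 222 223 223 222 221 219 216 210 199 185 175 173 175 182 188 191 191 190 187 185 184 184 186 185
 180 164]
16.5 -0.11
[199 197 195 193 190 186 185 185 185 186 190 195 203 210 214 216 217 218 218 218 218 218 218 218 214 207 195 183 179 181 188 192 194 193 191 188 187 186 188
 189 187]
16.5 0.025
[118 117 115 114 118 126 141 159 174 186 197 209 217 221 222 222 222 223 223 222 221 220 217 211 200 186 175 171 175 182 188 191 191 190 188 185 183 184 186
 185 180]
```

```bash
cat > m2.py <<'E'
from h import *
from scipy.optimize import least_squares
np.set_printoptions(precision=4,suppress=True,linewidth=200)
P=[capture("scene"),capture("top")]
z=0.16
# silhouette edges along bar using blue/red ratio, s sampled
def strip(p,c,d,ss,us):
    im=p["pixels"].astype(np.float32); o=[]
    for s in ss:
        q=proj(p,c+s*d); e=proj(p,c+(s+.01)*d)-q; e/=np.linalg.norm(e); pts=(q+us[:,None]*np.array([-e[1],e[0]])).astype(np.float32)
        o.append(cv2.remap(im,pts[None,:,0],pts[None,:,1],cv2.INTER_LINEAR)[0])
    return np.array(o)
us=np.arange(-10,10.01,.25)
ss=np.r_[np.linspace(-.105,-.035,30),np.linspace(.03,.11,30)]
c=np.array([0.5215,-0.0855,z]); yaw=np.radians(17)
for it in range(4):
    d=np.array([-np.sin(yaw),np.cos(yaw),0]); n=np.array([np.cos(yaw),np.sin(yaw),0]); k=np.array([0,0,1.])
    obs=[]
    for j,p in enumerate(P):
        S=strip(p,c,d,ss,us); sat=S[...,2]/(S[...,0]+1)
        for i,s in enumerate(ss):
            m=sat[i]>.75; w=np.nonzero(m)[0]
            w=w[np.abs(us[w])<9]
            if len(w)<10: continue
            lo,hi=us[w[0]],us[w[-1]]
            obs.append((j,s,lo,hi))
    # predicted edges ~ project axis +-; use centre only
    obs=np.array(obs); wid=obs[:,3]-obs[:,2]
    for j in (0,1): print("view",j,"width med",np.median(wid[obs[:,0]==j]),"n",(obs[:,0]==j).sum())
    med=[np.median(wid[obs[:,0]==j]) for j in (0,1)]
    good=np.array([abs(w-med[int(j)])<1 for w,j in zip(wid,obs[:,0])])
    O=obs[good]
    def res(x):
        cc=c+n*x[0]+k*x[1]; dd=np.array([-np.sin(yaw+x[2]),np.cos(yaw+x[2]),0]); r=[]
        for j,s,lo,hi in O:
            p=P[int(j)]; q=proj(p,c+s*d); e=proj(p,c+(s+.01)*d)-q; e/=np.linalg.norm(e); m=np.array([-e[1],e[0]])
            r.append((proj(p,cc+s*dd)-q)@m-(lo+hi)/2)
        return np.array(r)
    f=least_squares(res,[0,0,0],loss="soft_l1"); c=c+n*f.x[0]+k*f.x[1]; yaw+=f.x[2]
    print("c",c,"yaw",yaw,np.degrees(yaw),"rms",np.sqrt(np.mean(f.fun**2)))
np.savez("axis.npz",c=c,yaw=yaw)
d=np.array([-np.sin(yaw),np.cos(yaw),0]); n=np.array([np.cos(yaw),np.sin(yaw),0])
for j,p in enumerate(P):
    C=-np.array(p["R"]).T@p["t"]; v=C-c; print("view",j,"view angle from up, + to robot (deg)",np.degrees(np.arctan2(-v@n,v[2])),"px/mm",np.linalg.norm(proj(p,c+n*.001)-proj(p,c)), "u sign of n", )
    q=proj(p,c); e=proj(p,c+.01*d)-q; e/=np.linalg.norm(e); m=np.array([-e[1],e[0]]); print("u per mm n,z",(proj(p,c+n*.001)-q)@m,(proj(p,c+np.array([0,0,.001]))-q)@m)
    for r in (ss[:30],ss[30:]):
        S=np.median(strip(p,c,d,r,us),0)[10:-9:2]; print(us[10:-9:2]);print(S[:,0].astype(int));print(S[:,2].astype(int))
E
python3 m2.py
```

```text
view 0 width med 11.625 n 60
view 1 width med 8.0 n 60
c [ 0.5196 -0.0861  0.1627] yaw 0.3048300238300504 17.465473834334198 rms 0.12074325594822068
view 0 width med 13.125 n 60
view 1 width med 8.0 n 60
c [  1.8075   0.3191 -36.8125] yaw 0.29847038188487146 17.101093191661075 rms 0.11206193485741674Traceback (most recent call last):
  File "m2.py", line 28, in <module>
    obs=np.array(obs); wid=obs[:,3]-obs[:,2]
                           ~~~^^^^^
IndexError: too many indices for array: array is 1-dimensional, but 2 were indexed
```

```bash
python3 - <<'E'
s=open('m2.py').read()
s=s.replace('O=obs[good]','O=obs[good&(obs[:,0]==1)]').replace('cc=c+n*x[0]+k*x[1]','cc=c+n*x[0]').replace('f=least_squares(res,[0,0,0]','f=least_squares(res,[0,0.,0]').replace('c=c+n*f.x[0]+k*f.x[1]','c=c+n*f.x[0]')
open('m2.py','w').write(s)
E
python3 m2.py | tail -28
```

```text
view 0 width med 11.75 n 60
view 1 width med 8.0 n 60
c [ 0.5197 -0.0861  0.16  ] yaw 0.3044928234983443 17.446153678477025 rms 0.11264423852327349
view 0 width med 11.875 n 60
view 1 width med 8.0 n 60
c [ 0.5197 -0.0861  0.16  ] yaw 0.30497132753138184 17.473569940050066 rms 0.1196706147610674
view 0 width med 11.875 n 60
view 1 width med 8.0 n 60
c [ 0.5197 -0.0861  0.16  ] yaw 0.30466281818825003 17.45589365674826 rms 0.11730735779716614
view 0 width med 11.875 n 60
view 1 width med 8.0 n 60
c [ 0.5197 -0.0861  0.16  ] yaw 0.30486904683722155 17.467709687949014 rms 0.11750937723004433
view 0 view angle from up, + to robot (deg) -31.144968613923282 px/mm 0.34475151249465974 u sign of n
u per mm n,z 0.3311696634674784 -0.20019304698769502
[-7.5 -7.  -6.5 -6.  -5.5 -5.  -4.5 -4.  -3.5 -3.  -2.5 -2.  -1.5 -1.  -0.5  0.   0.5  1.   1.5  2.   2.5  3.   3.5  4.   4.5  5.   5.5  6.   6.5  7.   7.5]
[ 81  87  98 122 148 177 189 192 193 193 193 193 193 194 194 193 192 190 188 181 172 163 154 143 131 121 118 122 129 132 131]
[ 58  59  69  98 137 170 181 184 185 185 185 185 185 186 186 186 1
[... 739 characters left out ...]
4.   4.5  5.   5.5  6.   6.5  7.   7.5]
[223 219 213 209 212 217 218 217 219 219 220 222 222 223 223 223 223 223 222 220 215 206 197 198 206 218 226 229 230 229 227]
[119 118 117 117 120 129 145 166 185 198 204 207 208 208 208 208 208 208 208 206 199 186 169 150 134 127 125 124 123 122 120]
[-7.5 -7.  -6.5 -6.  -5.5 -5.  -4.5 -4.  -3.5 -3.  -2.5 -2.  -1.5 -1.  -0.5  0.   0.5  1.   1.5  2.   2.5  3.   3.5  4.   4.5  5.   5.5  6.   6.5  7.   7.5]
[141 146 155 173 194 207 213 219 223 225 226 226 226 226 226 226 226 225 223 220 214 204 193 189 194 205 218 225 228 228 227]
[ 69  72  77  88 103 121 143 167 189 204 210 211 212 212 213 213 212 211 209 205 198 185 167 148 131 121 120 120 122 122 120]
```

```bash
cat > m3.py <<'E'
import io,contextlib
with contextlib.redirect_stdout(io.StringIO()):
    from m2 import *
from scipy.ndimage import gaussian_filter1d
va=[np.radians(-31.14),np.radians(2.09)]; sc=[.387,.2987]
th=np.radians(55.15)
uf=np.arange(-9,9.001,.05)
def model(u,view,off,a,A,B,L,b0,b1,sig,C):
    # u grows to away side; phi + to robot
    w=(uf-off)/sc[view]/14.   # away, view plane
    phi=va[view]-np.arcsin(np.clip(w,-1,1))
    flat=np.abs(phi-a)<th
    # chord: edges of flat seen in view
    e=np.sort([np.sin(va[view]-(a+th)),np.sin(va[view]-(a-th))])
    lam=lambda f:A+B*np.maximum(np.cos(f-L),C*0)
    I=np.where((w>e[0])&(w<e[1]),lam(a),lam(phi))
    hi=1.; lo=-1. if va[view]+np.pi/2>a+th else e[0]
    I=np.where(w<lo,b0,np.where(w>hi,b1,I))
    return np.interp(u,uf,gaussian_filter1d(I,sig/.05,mode='nearest'))
D=[]
for j,p in enumerate(P):
    for r in (ss[:30],ss[30:]):
        D.append((j,np.median(strip(p,c,d,r,us),0)[10:-10,2]))
u=us[10:-10]
def un(x):
    a,L=x[:2]; out=[]
    for k,(j,y) in enumerate(D):
        off,b0,b1,A,B=x[2+5*k:7+5*k]; out.append((model(u,j,off,a,A,B,L,b0,b1,x[-1],0)-y)*(abs(u)<6.3))
    return out
def fit(a0,L0,fix=None):
    x0=[a0,L0]
    for j,y in D: x0+= [0,y[3],y[-3],60,120]
    x0+=[.6]
    F=(lambda x:np.concatenate(un(x))) if fix is None else (lambda x:np.concatenate(un(np.r_[fix,x[1:]])))
    return least_squares(F,x0,x_scale=np.r_[.1,.3,np.tile([.3,10,10,30,30],4),.1],diff_step=1e-3)
for a0 in np.arange(-.2,.36,.05):
    f=fit(a0,a0-.45,a0); print(round(a0,2),"cost",round(f.cost),"L",round(f.x[1],2),"offs",f.x[2:22:5],"sig",f.x[-1],"per",[round(float((r**2).sum())) for r in un(np.r_[a0,f.x[1:]])])
E
python3 m3.py
python3 - <<'E'
from h import *
p=capture("scene"); q=proj(p,np.array([.5197,-.0861,.16])+(-.18)*np.array([-.3,.954,0])); print(q)
x,y=int(q[0]),int(q[1]); a=cv2.resize(p["pixels"][y-20:y+20,x-20:x+20,::-1],(480,480),interpolation=cv2.INTER_LANCZOS4)
q=proj(p,[.505,-.086,.18]);x,y=int(q[0]),int(q[1]); b=cv2.resize(p["pixels"][y-20:y+20,x-13:x+13,::-1],(312,480),interpolation=cv2.INTER_LANCZOS4)
cv2.imwrite("pics/end.png",np.hstack([a,b]))
E
```

```text
-0.2 cost 773 L 0.34 offs [-0.5474 -0.1049 -0.1461 -0.344 ] sig 0.8758586166176854 per [262, 1043, 45, 196]
-0.15 cost 796 L 0.19 offs [-0.4174  0.0348 -0.2707 -0.4183] sig 0.800084544096627 per [172, 1171, 35, 213]
-0.1 cost 698 L 0.03 offs [-0.3652  0.0985 -0.336  -0.4682] sig 0.7619301092035656 per [130, 991, 25, 251]
-0.05 cost 824 L -0.09 offs [-0.219   0.2317 -0.3683 -0.4754] sig 0.7071480242031161 per [216, 1045, 35, 354]
-0.0 cost 2152 L -0.13 offs [ 0.4045  0.2452 -0.3366 -0.4531] sig 0.7115688668889133 per [3123, 758, 30, 393]
0.05 cost 1890 L -0.15 offs [ 0.3673  0.1653 -0.265  -0.34  ] sig 0.7128002428038414 per [2657, 374, 101, 649]
0.1 cost 1782 L -0.17 offs [ 0.3983  0.1791 -0.2905 -0.4231] sig 0.7163560617027657 per [2834, 273, 44, 414]
0.15 cost 1277 L -0.19 offs [ 0.2247  0.1625 -0.2764 -0.4182] sig 0.7111035693423439 per [1842, 191, 70, 452]
0.2 cost 1960 L -0.16 offs [ 0.4184  0.2098 -0.2059 -0.3532] sig 0.7338675727637072 per [3155, 267, 59, 440]
0.25 cost 2649 L -0.15 offs [ 0.4813  0.2751 -0.1676 -0.3387] sig 0.7391172655889019 per [4249, 540, 68, 440]
0.3 cost 3422 L -0.12 offs [ 0.5684  0.364  -0.1172 -0.3386] sig 0.7485372015761768 per [4975, 1290, 88, 490]
0.35 cost 3008 L -0.1 offs [ 0.4473  0.2448 -0.0482 -0.2985] sig 0.7344088743944781 per [4530, 914, 90, 482]
[140.5491973  248.00256307]
```

View pics/end.png

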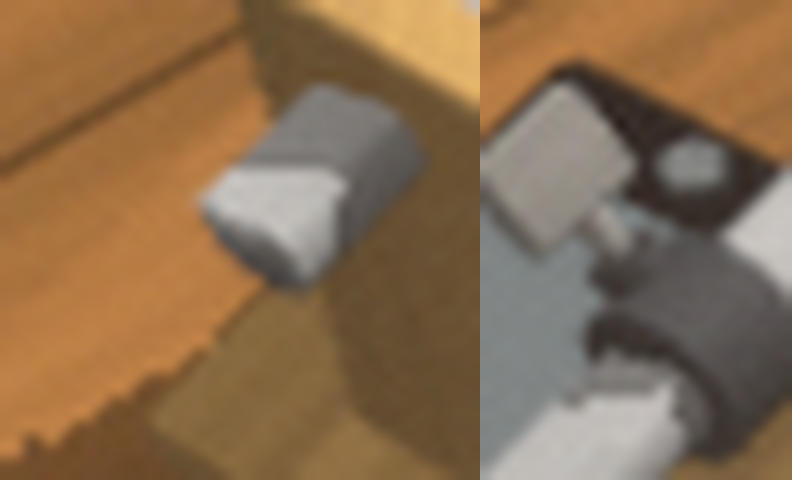

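Left panel: the end face is the dark crescent from (205,205) to (300,290). The flat-to-arc boundary shows in the shaded stretch near (345,190)–(390,115). Right panel: blade at (560,165), shank at (610,225), boss at (620,265). The ambient-lit stretch has a clear step, so I'll profile there.

```bash
cat > m4.py <<'E'
from m2 import *
print("=====")
p=P[0]
for s in (-.2,-.18,-.17): print(s,proj(p,c+s*d))
q=proj(p,c-.19*d); J=lambda v:(proj(p,c-.19*d+.001*v)-q); print("n",J(n),"z",J(np.array([0,0,1.])),"d",J(d))
u=np.arange(-7.5,7.6,.5)
print(u)
for s in np.arange(-.185,-.135,.004):
    S=strip(p,c,d,[s],u)[0]; print(round(s,3),S[:,0].astype(int))
print("near collar")
for s in np.arange(-.03,-.012,.003):
    S=strip(p,c,d,[s],u)[0]; print(round(s,3),S[:,0].astype(int))
E
python3 m4.py | sed '1,/=====/d'
```

```text
-0.2 [134.8234 253.8815]
-0.18 [140.5819 247.9954]
-0.17 [143.4195 245.095 ]
n [0.3168 0.1937] z [-0.0741 -0.237 ] d [ 0.2878 -0.2942]
[-7.5 -7.  -6.5 -6.  -5.5 -5.  -4.5 -4.  -3.5 -3.  -2.5 -2.  -1.5 -1.  -0.5  0.   0.5  1.   1.5  2.   2.5  3.   3.5  4.   4.5  5.   5.5  6.   6.5  7.   7.5]
-0.185 [181 182 183 184 181 175 174 168 166 164 151 143 141 141 141 139 139 138 143 150 147 129 123 124 126 130 132 133 135 134 132]
-0.181 [181 183 183 181 173 158 144 142 133 125 118 109 103 100  95  89  83  77  79  77  74  77  74  74  88  98 108 118 128 130 130]
-0.177 [184 184 185 188 190 194 196 194 195 194 183 178 172 157 145 138 129 120 118 114 109 110 111 112 114 112  99 104 112 113 108]
-0.173 [184 183 183 185 189 192 193 194 194 195 195 194 194 193 193 193 190 189 186 180 172 163 157 147 136 120 105  95  95  97  98]
-0.169 [183 183 176 161 144 151 166 183 186 191 195 194 192 192 192 191 191 190 187 180 172 164 153 141 129 110  96  87  93  98 100]
-0.165 [183 182 174 161 144 133 129 128 140 159 178 184 187 191 190 191 192 190 186 177 163 151 127 106  89  87  86  88  95 101 103]
-0.161 [17
[... 1029 characters left out ...]
53 142 132 123 125 130 132 131 129]
-0.027 [129 128 127 127 128 129 134 148 170 184 189 192 193 193 194 195 196 194 188 181 173 162 153 142 131 121 123 128 130 130 129]
-0.024 [128 128 126 125 126 127 127 128 143 160 178 185 189 193 193 195 195 193 188 180 172 162 151 140 127 119 119 127 129 130 130]
-0.021 [121 116 114 111 111 115 125 129 129 129 140 158 178 185 189 194 195 192 186 179 171 163 151 137 123 109 102 106 114 121 123]
-0.018 [ 98  85  74  70  90 109 122 125 127 128 128 129 139 157 176 187 191 191 181 172 163 151 141 125 104  84  75  81  90  97 103]
-0.015 [ 70  60  59  66  78  89 101 111 121 123 126 130 130 136 150 168 179 179 160 134 115 115 108  93  87  80  70  64  62  70  81]
```

```bash
cat > m5.py <<'E'
import io,contextlib
with contextlib.redirect_stdout(io.StringIO()):
    from m2 import *
from scipy.ndimage import gaussian_filter1d
from scipy.optimize import curve_fit
p=P[0]; u=np.arange(-8,8.01,.25); uf=np.arange(-10,10,.02)
sc=0.387*.411/np.linalg.norm(proj(p,c+.0005*d)-proj(p,c-.0005*d)); 
V=np.radians(-31.14); th=np.radians(55.15); g=proj(p,c-.15*d); 
k=V+np.pi/2; perp=(np.cos(V)*n+np.sin(V)*np.array([0,0,1]))  # across view
e=proj(p,c-.149*d)-g; e/=np.linalg.norm(e); sc=abs((proj(p,c-.15*d+.001*perp)-g)@np.array([-e[1],e[0]])); print("px/mm",sc)
def mod(u,a,off,b0,b1,f,a0,a1,sig):
    w=(uf-off)/sc/14; phi=V-np.arcsin(np.clip(w,-1,1)); e2=np.sin(V-(a-th)); e1=np.sin(V-(a+th)) if a+th<k else -1
    I=np.where((w>e1)&(w<e2),f,a0+(a1-a0)*(w+1)/2); lo=-1 if a+th<k else np.sin(V-(a+th))
    I=np.where(w<lo,b0,np.where(w>1,b1,I)); return np.interp(u,uf,gaussian_filter1d(I,sig/.02))
for ch in (0,1,2):
  for rng in ((-.154,-.147),(-.152,-.150)):
    y=strip(p,c,d,np.linspace(*rng,8),u).mean(0)[:,ch]; m=abs(u)<7
    best=min((curve_fit(mod,u[m],y[m],p0=[a0,0,y[4],y[-4],125,105,86,.6],x_scale=[.05,.1,5,5,5,5,5,.1],method='trf',diff_step=1e-2) +(0,) for a0 in (.05,.15,.25)),key=lambda r:((mod(u[m],*r[0])-y[m])**2).sum())
    print(ch,rng,best[0],"sse",((mod(u[m],*best[0])-y[m])**2).sum())
# chord of the end face: s of bright->dark along each u
for uu in np.arange(-5,2.1,.5):
    s=np.arange(-.19,-.165,.0005); y=strip(p,c,d,s,np.array([uu]))[:,0,2]; gi=np.gradient(gaussian_filter1d(y,2)); i=np.argmax(gi); print(uu,round(s[i],4),int(y.min()),int(y.max()),end=" | ")
# wing: triangulate outline centres
print()
for p in P:
    r=spot_point("wing",p); print([ (q["point"],q["conf"]) for q in r[:1]], proj(p,r[0]["point"]) if r else "")
    for ang in (.6,.7,.8,.9): print(ang,proj(p,c+.051*(-np.sin(ang)*n+np.cos(ang)*np.array([0,0,1]))))
E
python3 m5.py
```

```text
px/mm 0.414538511509293
0 (-0.154, -0.147) [  0.3284  -0.0421 102.7216 100.6203 128.2278 150.8623  78.931    0.7102] sse 46.621344160708176
0 (-0.152, -0.15) [  0.3189  -0.1201 101.6917  98.9099 128.5882 150.6841  79.1847   0.6845] sse 56.88320709560486
1 (-0.154, -0.147) [  0.3238  -0.015   81.8827  77.9393 124.5277 142.1638  75.6029   0.6011] sse 63.25617172890233
1 (-0.152, -0.15) [  0.2993  -0.2342  74.4103  76.8399 125.0149 142.6107  76.9742   0.7168] sse 37.6098239260016
2 (-0.154, -0.147) [  0.2806  -0.0146  54.0833  50.0403 120.4173 131.9962  73.4083   0.5724] sse 86.8937618684839
2 (-0.152, -0.15) [  0.2744  -0.2629  42.1541  52.1387 121.1048 133.1297  75.4749   0.6636] sse 45.23374204919659
-5.0 -0.1815 66 183 | -4.5 -0.1815 66 190 | -4.0 -0.181 67 190 | -3.5 -0.1805 68 189 | -3.0 -0.1795 68 188 | -2.5 -0.1795 68 188 | -2.0 -0.179 69 186 | -1.5 -0.1785 69 185 | -1.0 -0.1775 68 185 | -0.5 -0.1765 67 186 | 0.0 -0.1765 66 185 | 0.5 -0.1765 65 184 | 1.0 -0.176 64 183 | 1.5 -0.176 64 179 | 2.0 -0.176 63 173 | 
[([0.4873, -0.09, 0.1996], 0.51)] [177.8764 183.0596]
0.6 [177.2736 184.3791]
0.7 [176.1743 184.5272]
0.8 [175.1992 184.8282]
0.9 [174.357  185.2776]
[([0.4842, -0.0963, 0.1932], 0.42)] [324.0876 211.7154]
0.6 [323.871  209.1165]
0.7 [324.1595 210.3554]
0.8 [324.3986 211.5011]
0.9 [324.5862 212.5417]
```

```bash
cat > m6.py <<'E'
import io,contextlib
with contextlib.redirect_stdout(io.StringIO()):
    from m2 import *
p=P[0]; q=proj(p,[.505,-.086,.18]);x,y=int(q[0]),int(q[1])
ws=np.array([x-13+(560-480)/12-.5,y-20+165/12-.5]); wt=np.array([322.55,211.36]); print("wing px",ws)
k=np.array([0,0,1.])
def pt(ang,s,dn): return c+s*d+dn*n+.051*(-np.sin(ang)*n+np.cos(ang)*k)
f=least_squares(lambda x:np.r_[proj(P[0],pt(*x))-ws,proj(P[1],pt(*x))-wt,x[2]/.002*.4],[.7,0,0],x_scale=[.1,.003,.002]); print(f.x,f.fun)
ang,s,dn=f.x; C=c+s*d; print("collar centre",C)
for A in (ang,.75,.29):
    zt=-(-np.sin(A)*n+np.cos(A)*k); print(A,"tool z",zt,"TCP@r=57",C-.057*zt)
st=bot.read_state(); print(st["position"],np.array(st["tcp_rot"]),st["opening"],st["time_s"])
# tool y (closing) = tangential; choose x along bar +-d
from scipy.spatial.transform import Rotation as Ro
R0=np.array(st["tcp_rot"])
A=ang; zt=-(-np.sin(A)*n+np.cos(A)*k)
for sg in (1,-1):
    R=np.c_[sg*d,np.cross(zt,sg*d),zt]; rv=Ro.from_matrix(R0.T@R).as_rotvec(); print(sg,"rotvec deg",np.degrees(rv),"frac",rv/(np.pi/4))
E
python3 m6.py
```

```text
wing px [176.1667 184.25  ]
[0.8079 0.0041 0.0013] [ 0.3631 -0.184   0.5522  0.2595  0.2514]
collar centre [ 0.5184 -0.0821  0.16  ]
0.8079001074944858 tool z [ 0.6895  0.217  -0.691 ] TCP@r=57 [ 0.4791 -0.0945  0.1994]
0.75 tool z [ 0.6502  0.2046 -0.7317] TCP@r=57 [ 0.4814 -0.0938  0.2017]
0.29 tool z [ 0.2728  0.0858 -0.9582] TCP@r=57 [ 0.5029 -0.087   0.2146]
[ 0.2678 -0.5647  0.2445] [[ 0.9036  0.4285 -0.    ]
 [ 0.4285 -0.9036  0.    ]
 [ 0.     -0.     -1.    ]] 1.0002701703313106 2.35
1 rotvec deg [-37.9305  33.0249 -77.2641] frac [-0.8429  0.7339 -1.717 ]
-1 rotvec deg [34.228  39.3123 91.9643] frac [0.7606 0.8736 2.0437]
```

```bash
cat > go.py <<'E'
import numpy as np
from scipy.spatial.transform import Rotation as Ro
from rig import bot
np.set_printoptions(precision=4,suppress=True,linewidth=160)
C=np.array([.5184,-.0821,.16]); yaw=.3049; d=np.array([-np.sin(yaw),np.cos(yaw),0]); n=np.array([np.cos(yaw),np.sin(yaw),0]); k=np.array([0,0,1.])
def pose(A,r,turn=0,s=0):
    zt=np.sin(A)*n-np.cos(A)*k; R=np.c_[d,np.cross(zt,d),zt]@Ro.from_rotvec([0,0,turn]).as_matrix(); return R,C+s*d-r*zt
def frac(R,t,R0=None,t0=None):
    st=bot.read_state(); R0=np.array(st["tcp_rot"]) if R0 is None else R0; t0=np.array(st["position"]) if t0 is None else t0
    return np.r_[R0.T@(t-t0)/.5, Ro.from_matrix(R0.T@R).as_rotvec()/(np.pi/4)]
def where():
    st=bot.read_state(); R=np.array(st["tcp_rot"]); z=R[:,2]; v=np.array(st["position"])-C
    print("t",st["time_s"],"A",np.arctan2(z@n,-z[2]),"r",-v@z,"lat x,y mm",1e3*(v@R[:,0]),1e3*(v@R[:,1]),"x.d",R[:,0]@d,"z.d",z@d)
    print("q",np.round(st["joint_positions"],1),"F",np.round(st["force"],1),"M",np.round(st["moment"],2),"open",round(st["opening"],3),"gf",round(st["grasp_force"],1))
E
python3 - <<'E'
from go import *
st=bot.read_state();R0=np.array(st["tcp_rot"])
print(frac(R0@Ro.from_rotvec([0,0,-np.pi/4]).as_matrix(),np.array([.40,-.25,.34])))
R1=R0@Ro.from_rotvec([0,0,-np.pi/4]).as_matrix()
print("then",frac(*pose(.77,.13),R1,np.array([.40,-.25,.34])))
E
```

```text
[ 0.5085 -0.4554 -0.1909  0.     -0.     -1.    ]
then [ 0.2867 -0.0341  0.1734 -0.9452  0.3171 -0.7827]
```

Request:
jog_arm(rows="0.6 0.51 -0.455 -0.19 0 0 -1;0.6 0.51 -0.455 -0.19 0 0 -1;0.6 0.51 -0.455 -0.19 0 0 -1;0.6 0.51 -0.455 -0.19 0 0 -1;0.6 0.51 -0.455 -0.19 0 0 -1;0.6 0.51 -0.455 -0.19 0 0 -1;0.6 0.51 -0.455 -0.19 0 0 -1;0.6 0.51 -0.455 -0.19 0 0 -1;0.6 0.51 -0.455 -0.19 0 0 -1;0.6 0.51 -0.455 -0.19 0 0 -1")

```text
time_s: 3.18
position: [0.4021, -0.2462, 0.3413]
tcp_rot: [[0.331, 0.944, 0.003], [0.944, -0.331, -0.0], [0.001, 0.003, -1.0]]
force: [-0.7, 0.2, -0.3]
opening: 0.602
grasp_force: 0.0
```

Run:
```python
from go import *
where(); print(frac(*pose(.77,.13)))
```

```text
t 3.1833 A 0.0025418985414874954 r 0.18152316117094297 lat x,y mm -193.20945794153366 -54.92008740565122 x.d 0.8006354915080169 z.d -0.0011984082397319565
q [-45.2  11.5  95.8   0.1  72.5 -25.8] F [-0.7  0.2 -0.3] M [-0.11 -0.1   0.01] open 0.602 gf 0.0
[ 0.2781 -0.0346  0.1759 -0.9422  0.3151 -0.7763]
```

Request:
jog_arm(rows="0.6 0.278 -0.035 0.176 -0.942 0.315 -0.776;0.6 0.278 -0.035 0.176 -0.942 0.315 -0.776;0.6 0.278 -0.035 0.176 -0.942 0.315 -0.776;0.6 0.278 -0.035 0.176 -0.942 0.315 -0.776;0.6 0.278 -0.035 0.176 -0.942 0.315 -0.776;0.6 0.278 -0.035 0.176 -0.942 0.315 -0.776;0.6 0.278 -0.035 0.176 -0.942 0.315 -0.776;0.6 0.278 -0.035 0.176 -0.942 0.315 -0.776;0.6 0.278 -0.035 0.176 -0.942 0.315 -0.776;0.6 0.278 -0.035 0.176 -0.942 0.315 -0.776;0.6 0.278 -0.035 0.176 -0.942 0.315 -0.776;0.6 0.278 -0.035 0.176 -0.942 0.315 -0.776")

```text
time_s: 4.18
position: [0.4301, -0.1148, 0.2505]
tcp_rot: [[-0.292, 0.689, 0.663], [0.956, 0.209, 0.204], [0.003, 0.694, -0.72]]
force: [-0.4, -0.8, -0.2]
opening: 0.6
grasp_force: 0.0
```

Run:
```python
from h import *
from go import *
where(); print(frac(*pose(.77,.057)))
a=capture("scene"); b=capture("top")
q=proj(a,C).astype(int); i1=cv2.resize(a["pixels"][q[1]-45:q[1]+25,q[0]-45:q[0]+25,::-1],(560,560),interpolation=cv2.INTER_CUBIC)
cv2.imwrite("pics/ap.png",i1)
```

```text
t 4.1833 A 0.7668042399331462 r 0.13037769084184905 lat x,y mm -5.241991966673656 -4.892305796581468 x.d 0.9999600927520014 z.d -0.0041367007190871215
q [ -57.4   14.8  131.    69.4   45.6 -130.5] F [-0.4 -0.8 -0.2] M [-0.1   0.27 -0.01] open 0.6 gf 0.0
[ 0.01    0.0094  0.1468 -0.004   0.0053 -0.0101]
```

View pics/ap.png

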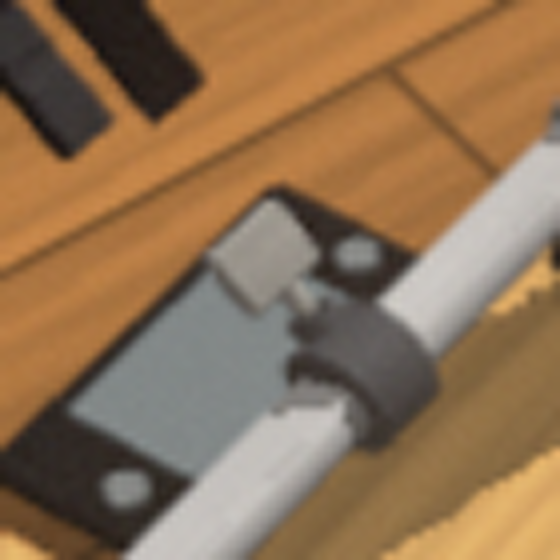

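The blade is at (265,255) and the two fingertips at (85,125) and (155,85), straddling its line. I'll advance.

Request:
jog_arm(rows="0.6 0.01 0.01 0.03 0 0 -0.01;0.6 0.01 0.01 0.06 0 0 -0.01;0.6 0.01 0.01 0.09 0 0 -0.01;0.6 0.01 0.01 0.12 0 0 -0.01;0.6 0.01 0.01 0.147 0 0 -0.01;0.6 0.01 0.01 0.147 0 0 -0.01;0.6 0.01 0.01 0.147 0 0 -0.01")

```text
time_s: 4.87
position: [0.482, -0.0915, 0.2021]
tcp_rot: [[-0.302, 0.686, 0.662], [0.953, 0.22, 0.207], [-0.004, 0.694, -0.72]]
force: [0.2, -0.6, 0.5]
opening: 0.602
grasp_force: 0.0
```

Run:
```python
from h import *
from go import *
where(); print(frac(*pose(.77,.057)))
a=capture("scene"); b=capture("top")
q=proj(a,C).astype(int); i1=cv2.resize(a["pixels"][q[1]-40:q[1]+20,q[0]-40:q[0]+20,::-1],(400,400),interpolation=cv2.INTER_CUBIC)
q=proj(b,C).astype(int); i2=cv2.resize(b["pixels"][q[1]-20:q[1]+30,q[0]-25:q[0]+25,::-1],(400,400),interpolation=cv2.INTER_CUBIC)
cv2.imwrite("pics/ap2.png",np.hstack([i1,i2]))
```

```text
t 4.8667 A 0.7666568716089465 r 0.05636168133191634 lat x,y mm 1.8945668335627879 2.1812506242565863 x.d 0.9999916637778158 z.d -0.0010672398158708804
q [ -46.7   24.6  129.8   86.6   38.7 -141.8] F [ 0.2 -0.6  0.5] M [-0.08  0.34 -0.03] open 0.602 gf 0.0
[-0.0039 -0.0047 -0.0013 -0.0043  0.0014  0.005 ]
```

View pics/ap2.png

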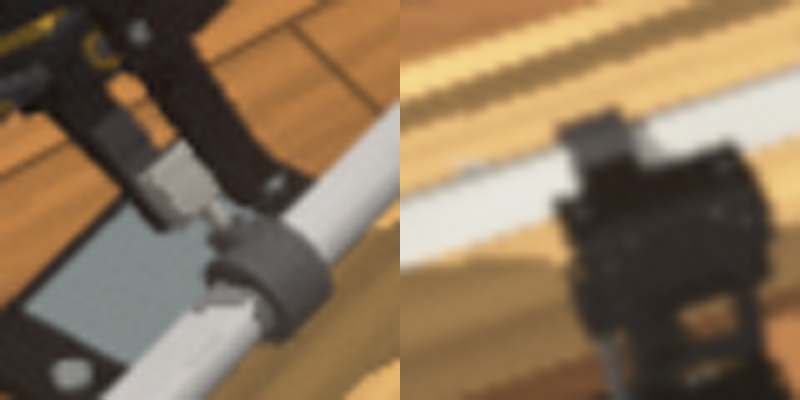

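Left view: the blade at (180,180) sits between the fingers at (140,160) and (250,150). I'll close on it.

Request:
jog_arm(rows="0.4 -0.004 -0.004 0 0 0 0;0.2 -0.004 -0.004 0 0 0 0;0 -0.004 -0.004 0 0 0 0;0 -0.004 -0.004 0 0 0 0;0 -0.004 -0.004 0 0 0 0;0 -0.004 -0.004 0 0 0 0;0 -0.004 -0.004 0 0 0 0")

```text
time_s: 5.55
position: [0.4809, -0.0945, 0.2009]
tcp_rot: [[-0.3, 0.685, 0.663], [0.954, 0.219, 0.206], [-0.004, 0.694, -0.72]]
force: [0.1, 0.6, 3.0]
opening: 0.154
grasp_force: 1.5
```

Run:
```python
from go import *
where()
# arc from A=.77 to .29 relative to measured pose, rotating about the bar axis
R0,t0=pose(.77,.057)
for i in range(1,13): print(round(.77-.04*i,3),frac(*pose(.77-.04*i,.057),R0,t0))
```

```text
t 5.55 A 0.7676417355212471 r 0.056812431662809484 lat x,y mm -0.685619300211994 -0.03343981177414626 x.d 0.9999916566698427 z.d -0.0027459187252093027
q [ -47.2   24.9  129.9   86.7   38.9 -142.5] F [0.1 0.6 3. ] M [ 0.08 -0.23  0.06] open 0.154 gf 1.5
0.73 [ 0.      0.0046  0.0001  0.0509  0.     -0.    ]
0.69 [ 0.      0.0091  0.0004  0.1019 -0.     -0.    ]
0.65 [-0.      0.0136  0.0008  0.1528  0.      0.    ]
0.61 [-0.      0.0182  0.0015  0.2037  0.      0.    ]
0.57 [ 0.      0.0226  0.0023  0.2546 -0.      0.    ]
0.53 [ 0.      0.0271  0.0033  0.3056  0.     -0.    ]
0.49 [-0.      0.0315  0.0044  0.3565  0.      0.    ]
0.45 [-0.      0.0359  0.0058  0.4074  0.     -0.    ]
0.41 [-0.      0.0402  0.0073  0.4584  0.      0.    ]
0.37 [-0.      0.0444  0.009   0.5093  0.      0.    ]
0.33 [0.     0.0486 0.0109 0.5602 0.     0.    ]
0.29 [-0.      0.0526  0.0129  0.6112  0.     -0.    ]
```

Request:
jog_arm(rows="0 0 0 0 0 0 0;0 0 0 0 0 0 0;0 0 0 0 0 0 0;0 0 0 0 0 0 0")

```text
time_s: 5.88
position: [0.4815, -0.0945, 0.2014]
tcp_rot: [[-0.301, 0.684, 0.665], [0.954, 0.219, 0.206], [-0.004, 0.696, -0.718]]
force: [1.6, 0.1, 5.8]
opening: 0.112
grasp_force: 30.0
```

```bash
python3 -c "
from go import *
where()"
```

```text
t 5.8833 A 0.7696308586840108 r 0.05681471816317946 lat x,y mm -0.872670392613032 0.8777459483967224 x.d 0.9999906275607239 z.d -0.002813831020458561
q [ -47.2   24.8  129.8   86.8   38.9 -142.5] F [1.6 0.1 5.8] M [ 0.22 -0.64 -0.05] open 0.112 gf 30.0
```

Request:
jog_arm(rows="0 0 0.0046 0 0.05 0 0;0 0 0.009 0 0.1 0 0;0 0 0.0136 0.001 0.153 0 0;0 0 0.018 0.0015 0.204 0 0;0 0 0.0226 0.0023 0.255 0 0;0 0 0.027 0.0033 0.306 0 0;0 0 0.0315 0.0044 0.357 0 0;0 0 0.036 0.006 0.407 0 0;0 0 0.04 0.0073 0.458 0 0;0 0 0.0444 0.009 0.51 0 0;0 0 0.0486 0.011 0.56 0 0;0 0 0.0526 0.013 0.611 0 0;0 0 0.0526 0.013 0.611 0 0;0 0 0.0526 0.013 0.611 0 0")

```text
time_s: 7.05
position: [0.5048, -0.0872, 0.2159]
tcp_rot: [[-0.301, 0.913, 0.276], [0.954, 0.29, 0.08], [-0.007, 0.287, -0.958]]
force: [-0.4, 2.2, 11.6]
opening: 0.111
grasp_force: 30.0
```

Run:
```python
from h import *
from go import *
where()
a=capture("scene"); 
q=proj(a,C).astype(int); i1=cv2.resize(a["pixels"][q[1]-30:q[1]+20,q[0]-30:q[0]+20,::-1],(600,600),interpolation=cv2.INTER_CUBIC)
cv2.imwrite("pics/arc.png",i1)
```

```text
t 7.05 A 0.29093340852678157 r 0.05769336810324515 lat x,y mm -1.1473425760218545 2.1216808133631067 x.d 0.9999748927094504 z.d -0.006396101983535154
q [-29.   19.9 110.2  18.7  39.5 -60. ] F [-0.4  2.2 11.6] M [ 0.61 -0.35  0.1 ] open 0.111 gf 30.0
```

View pics/arc.png

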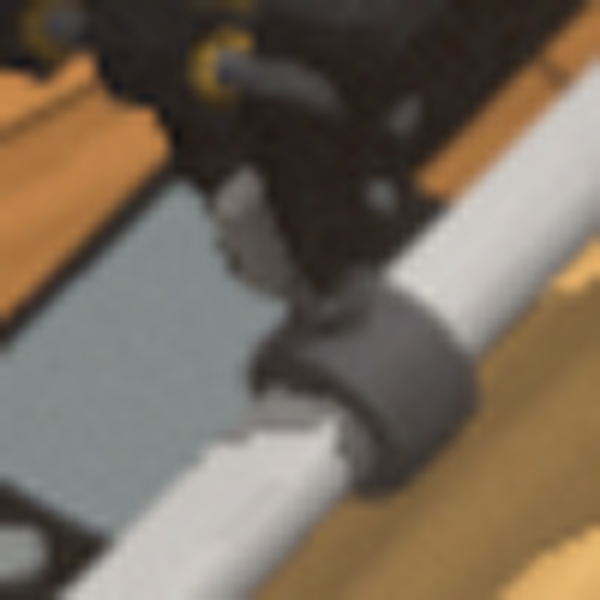

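Blade gripped at (255,240), boss at (335,305), collar turned up. Before tightening, I'll do one more check of the flat angle on the lit stretches, with free arc shading.

```bash
cat > m7.py <<'E'
from h import *
from go import *
from scipy.ndimage import gaussian_filter1d
from scipy.optimize import curve_fit
p=capture("scene"); c=np.array([.5197,-.0861,.16]); C0=-np.array(p["R"]).T@p["t"]
u=np.arange(-8,8.01,.25); uf=np.arange(-10,10,.02); th=np.radians(55.15)
v=C0-c; V=np.arctan2(-v@n,v[2]); kk=V+np.pi/2; im=p["pixels"].astype(np.float32)
def sec(s):
    q=proj(p,c+s*d); e=proj(p,c+(s+.001)*d)-q; e/=np.linalg.norm(e); m=np.array([-e[1],e[0]]); pts=(q+u[:,None]*m).astype(np.float32)
    perp=np.cos(V)*n+np.sin(V)*k
    return cv2.remap(im,pts[None,:,0],pts[None,:,1],cv2.INTER_LINEAR)[0], abs((proj(p,c+s*d+.001*perp)-q)@m)
for rng in ((-.155,-.147),(-.12,-.09),(-.09,-.06),(-.06,-.035),(.04,.055),(.055,.07),(.07,.085)):
    L=[sec(s) for s in np.linspace(*rng,12)]; Y=np.mean([l[0] for l in L],0); sc=np.mean([l[1] for l in L])
    def mod(u,a,off,b0,b1,f,a0,a1,a2,sig):
        w=(uf-off)/sc/14; e2=np.sin(V-(a-th)); lo=-1 if a+th<kk else np.sin(V-(a+th))
        I=np.where(w<e2,f,a0+a1*(w-.6)+a2*(w-.6)**2); I=np.where(w<lo,b0,np.where(w>1,b1,I)); return np.interp(u,uf,gaussian_filter1d(I,sig/.02))
    for ch in (2,):
        y=Y[:,ch]; m=abs(u)<7; rs=[]
        for a0 in np.arange(-.2,.42,.05):
            f=lambda uu,*x:mod(uu,a0,*x)
            try: b=curve_fit(f,u[m],y[m],p0=[0,y[4],y[-4],y[30],y[44],-60,0,.6],bounds=([-1,0,0,0,0,-400,-400,.4],[1,255,255,255,260,200,400,1.0]))[0]
            except Exception as e: rs.append(-1); continue
            rs.append(round(float(((f(u[m],*b)-y[m])**2).sum())))
        print(rng,ch,"sse for a=-.2..0.4:",rs)
E
python3 m7.py
```

```text
(-0.155, -0.147) 2 sse for a=-.2..0.4: [2920, 2510, 2082, 1618, 1164, 785, 506, 297, 167, 114, 126, 176, 344]
(-0.12, -0.09) 2 sse for a=-.2..0.4: [8110, 7727, 7799, 8074, 8663, 8213, 8311, 7693, 7146, 6347, 5233, 4325, 3092]
(-0.09, -0.06) 2 sse for a=-.2..0.4: [835, 604, 356, 353, 242, 284, 247, 242, 252, 259, 394, 652, 1081]
(-0.06, -0.035) 2 sse for a=-.2..0.4: [345, 259, 156, 108, 58, 38, 44, 44, 38, 26, 24, 33, 65]
(0.04, 0.055) 2 sse for a=-.2..0.4: [1338, 1328, 1065, 715, 505, 342, 185, 123, 84, 51, 156, 344, 757]
(0.055, 0.07) 2 sse for a=-.2..0.4: [1180, 952, 729, 468, 299, 157, 89, 55, 44, 46, 81, 205, 616]
(0.07, 0.085) 2 sse for a=-.2..0.4: [1061, 902, 621, 529, 360, 224, 161, 124, 98, 98, 158, 345, 720]
```

Estimates cluster near 0.245, so I'll set 0.25. First I'll check the collar's centre along the bar, since the tightening pivot matters.

```bash
cat > m8.py <<'E'
from h import *
from go import *
p=capture("scene"); c=np.array([.5197,-.0861,.16])
s=np.arange(-.035,.045,.0005); im=p["pixels"].astype(np.float32)
print("C along s:",(C-c)@d, "perp",(C-c)@n)
for ph in (-.35,-.55,-.75,-.95,-1.1):
    def line(r):
        b=c+r*(-np.sin(ph)*n+np.cos(ph)*k); q=np.array([proj(p,b+x*d) for x in s],np.float32)
        return cv2.remap(im,q[None,:,0],q[None,:,1],cv2.INTER_LINEAR)[0][:,1]
    y=line(.022); lo=np.argmax(np.diff(y)<-0) if 0 else None
    g=np.gradient(np.convolve(y,np.ones(5)/5,'same')); g[:6]=0; g[-6:]=0
    i,j=np.argmin(g),np.argmax(g); print(ph,"edges s",s[i],s[j],"mid",(s[i]+s[j])/2,"width",s[j]-s[i])
R0,t0=pose(.29,.057); print(frac(*pose(.25,.057),R0,t0))
E
python3 m8.py
```

```text
C along s: 0.004205765034180374 perp -3.9248914200039246e-05
-0.35 edges s -0.0305 0.01350000000000004 mid -0.00849999999999998 width 0.04400000000000004
-0.55 edges s -0.01849999999999999 0.01350000000000004 mid -0.0024999999999999745 width 0.03200000000000003
-0.75 edges s -0.025999999999999995 0.01350000000000004 mid -0.006249999999999978 width 0.039500000000000035
-0.95 edges s -0.025999999999999995 0.012500000000000039 mid -0.006749999999999978 width 0.038500000000000034
-1.1 edges s -0.027999999999999997 0.01350000000000004 mid -0.007249999999999979 width 0.04150000000000004
[-0.      0.0046  0.0001  0.0509  0.      0.    ]
```

Request:
jog_arm(rows="0 0 0.0023 0 0.025 0 0;0 0 0.0046 0 0.051 0 0;0 0 0.0046 0 0.051 0 0;0 0 0.0046 0 0.051 0 0;0 0 0.0046 0 0.051 0 0")

```text
time_s: 7.62
position: [0.5069, -0.0866, 0.2165]
tcp_rot: [[-0.3, 0.923, 0.239], [0.954, 0.292, 0.069], [-0.007, 0.249, -0.968]]
force: [0.6, 2.9, 11.1]
opening: 0.115
grasp_force: 30.0
```

```bash
python3 -c "
from go import *
where()"
```

```text
t 7.6167 A 0.25169301988036225 r 0.05780530653960142 lat x,y mm -1.1541418219467228 2.1077447726892165 x.d 0.9999787580330542 z.d -0.006316465032253802
q [-27.8  20.3 108.5  15.1  41.6 -55.8] F [ 0.6  2.9 11.1] M [ 0.72 -0.48  0.19] open 0.115 gf 30.0
```

Request:
jog_arm(rows="0 0 0.0002 0 0 0 0.12;0 0 0.0004 0 0 0 0.25;0 -0.0001 0.0006 0 0 0 0.37;0 -0.0001 0.0008 0 0 0 0.5;0 -0.0002 0.001 0 0 0 0.62;0 -0.0003 0.0011 0 0 0 0.75;0 -0.0005 0.0013 0 0 0 0.88;0 -0.0006 0.0014 0 0 0 1;0 -0.0006 0.0014 0 0 0 1;0 -0.0006 0.0014 0 0 0 1")

```text
time_s: 8.45
position: [0.508, -0.0867, 0.2168]
tcp_rot: [[0.441, 0.865, 0.24], [0.881, -0.469, 0.069], [0.172, 0.181, -0.968]]
force: [0.6, 3.4, 10.8]
opening: 0.11
grasp_force: 30.0
```

```bash
python3 -c "
from go import *
where()"
```

```text
t 8.45 A 0.2525813699763784 r 0.057811232150258074 lat x,y mm 1.1418436833782502 3.409881678141183 x.d 0.7075938468122124 z.d -0.006540711876035387
q [-27.8  20.4 108.4  15.1  41.7 -10.7] F [ 0.6  3.4 10.8] M [ 0.74 -0.53  0.12] open 0.11 gf 30.0
```

Request:
jog_arm(rows="0 0.0001 0.0002 0 0 0 0.12;0 0.0002 0.0004 0 0 0 0.24;0 0.0003 0.0006 0 0 0 0.36;0 0.0004 0.0008 0 0 0 0.48;0 0.0005 0.001 0 0 0 0.6;0 0.0005 0.0011 0 0 0 0.7;0 0.0006 0.0012 0 0 0 0.78;0 0.0006 0.0012 0 0 0 0.82;0 0.0006 0.0012 0 0 0 0.83;0 0.0006 0.0012 0 0 0 0.83")

```text
time_s: 9.28
position: [0.5087, -0.0873, 0.2169]
tcp_rot: [[0.874, 0.422, 0.24], [0.419, -0.906, 0.067], [0.246, 0.042, -0.968]]
force: [1.1, 1.5, 9.8]
opening: 0.11
grasp_force: 30.0
```

```bash
python3 -c "
from go import *
where()
st=bot.read_state(); R=np.array(st['tcp_rot']); print('turn',np.arctan2(R[:,1]@-d,R[:,0]@d),'Mz tool',R.T@np.array(st['moment']),'F tool',R.T@np.array(st['force']))"
```

```text
t 9.2833 A 0.25189216315100676 r 0.057799561676380846 lat x,y mm 3.3107418157831487 2.9965494034993174 x.d 0.13708536274567343 z.d -0.008079915049866838
q [-27.7  20.4 108.3  14.9  41.7  26.6] F [1.1 1.5 9.8] M [ 0.44 -0.54  0.68] open 0.11 gf 30.0
turn 1.4332734138861423 Mz tool [ 0.3309  0.7045 -0.5902] F tool [ 3.9991 -0.5275 -9.1035]
```

The stop is felt: the moment about the tool axis is −0.59 N·m at 1.43 rad. Now I'll release and retreat.

Request:
jog_arm(rows="0.2 0 0 0 0 0 0;0.4 0 0 0 0 0 0;0.5 0 0 0 0 0 0;0.5 0 0 0 0 0 0;0.5 0 0 0 0 0 0;0.5 0 0 -0.05 0 0 0;0.5 0 0 -0.1 0 0 0;0.5 0 0 -0.15 0 0 0;0.5 0 0 -0.22 0 0 0;0.5 0 0 -0.3 0 0 0;0.5 0 0 -0.3 0 0 0;0.5 -0.3 0 -0.3 0 0 0;0.5 -0.3 0 -0.3 0 0 0;0.5 -0.3 0 -0.3 0 0 0;0.5 -0.3 0 -0.3 0 0 0;0.5 -0.3 0 -0.3 0 0 0")

```text
time_s: 10.62
position: [0.3363, -0.16, 0.3226]
tcp_rot: [[0.879, 0.417, 0.231], [0.412, -0.909, 0.071], [0.239, 0.033, -0.97]]
force: [0.3, 0.0, 0.7]
opening: 0.499
grasp_force: 0.0
```

Run:
```python
from h import *
from go import *
where()
a=capture("scene"); b=capture("top")
for p in (a,b):
    r=spot_point("wing",p)
    for q in r[:1]: v=np.array(q["point"])-C; print(q["conf"],v@d,"angle",np.arctan2(-v@n,v[2]))
    print("pred wing px",[proj(p,C-.002*d+.051*(-np.sin(A)*n+np.cos(A)*k)) for A in (.15,.25,.35)])
q=proj(a,C).astype(int); print(q); i1=cv2.resize(a["pixels"][q[1]-35:q[1]+15,q[0]-25:q[0]+25,::-1],(400,400),interpolation=cv2.INTER_CUBIC)
q=proj(b,C).astype(int); print(q);i2=cv2.resize(b["pixels"][q[1]-20:q[1]+20,q[0]-20:q[0]+20,::-1],(400,400),interpolation=cv2.INTER_CUBIC)
cv2.imwrite("pics/fin.png",np.hstack([i1,i2]))
```

```text
t 10.6167 A 0.2441342609125262 r 0.20538985774689988 lat x,y mm -153.2396806570063 0.33435266376557893 x.d 0.1289030298226798 z.d -0.0020362328984189393
q [-53.6  -0.5 114.7  15.   61.9   4.9] F [0.3 0.  0.7] M [ 0.02  0.13 -0.01] open 0.499 gf 0.0
0.57 0.0011949399946144183 angle 0.1960877349524223
pred wing px [array([183.9785, 185.1091]), array([182.4699, 184.5597]), array([181.0275, 184.1627])]
0.53 -0.0014284830926687467 angle 0.2535583108447912
pred wing px [array([321.4245, 202.9726]), array([321.8921, 204.456 ]), array([322.3279, 205.9119])]
[188 198]
[318 202]
```

View pics/fin.png

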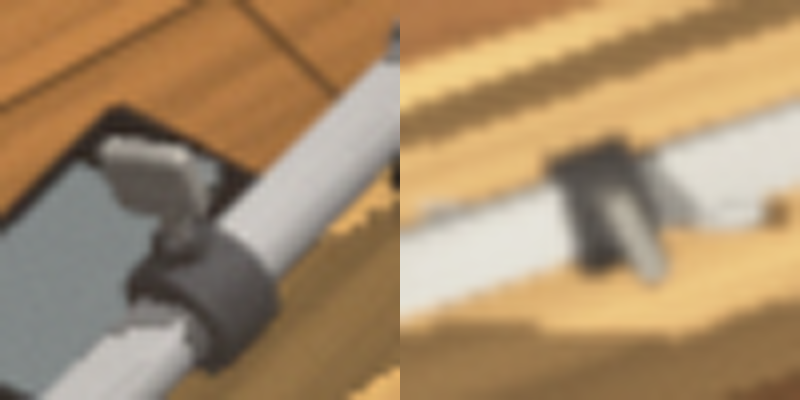

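The blade now stands across the bar (scene crop (155,180), top crop (635,235)). The measured screw angle is about 0.2–0.25 rad, in line with the flat, and the arm is clear. I'm handing in.

```bash
python3 -c "
from rig import bot
print(bot.hand_in())"
```

```text
the job is handed in; nothing more can be done
None
```

I turned the collar to about 0.25 rad, where I measured the flat (0.21–0.29 rad depending on the stretch of bar), then tightened the thumb screw clockwise to its stop, let go and handed the job in at about 10.6 s; I moved nothing else on purpose, but did not re-measure the other things on the desk afterwards.

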